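# Clear the cutting mat into the matching holders

### The arm

A 6-joint arm with a two-finger parallel gripper is mounted at the origin on a cart in front of the work surface, level with it; the furniture and walls round the work are solid. World frame = base frame: x ahead of the robot, y to its left, z up, the work surface at z = 0. Lengths are in m, angles in rad, forces in N, time in s.
With the tool pointing down it reaches from about 0.35 to 0.725 m from the base axis. Payload 6 kg.
Tool frame: the origin (TCP) lies between the finger pads; the fingertips stand 14 mm ahead of it and the grasp point (between the pads) lies 5 mm behind it; z points along the fingers, y is the line along which they close (so a half turn about z gives the same grasp; the last joint's range is limited). The gripper opens to 85 mm and grips with 20 to 120 N. Pads are 22 mm wide; open, the fingers measure 114 mm over their backs; the gripper's body (76 mm by 85 mm) begins 54 mm behind the grasp point. The pads swing forward as they close: fully open they stand 13 mm farther back than shut.
Start: joints at [-0.912, 0.04, 0.085, 0, -1.615, -0.334], TCP at [0.191, -0.569, 0.245] pointing down, gripper open.
Joint ranges: [-2.56, 2.56], [-1.29, 2.01], [-1.08, 1.49], [-3.29, 1.98], [-2.81, -0.18], [-2.99, 2.99]. Speed limits (rad/s): [2.57, 2.57, 3.01, 3.14, 3.14, 3.14].

### API

Orientations are given as [roll, pitch, yaw] about the fixed x, y, z axes, in that order (R = Rz(yaw) Ry(pitch) Rx(roll)).
In Python, from workcell import arm gives the robot as it stands.
- The arm moves only by the shell command python3 -m handwheel 'ROWS' [FORCE]. ROWS is JSON, a list of rows, each a list of 3 entries, a list of its own where there are three numbers: the opening, from -1 (shut) to 1 (fully open), so that 0 is half open, then the shift along the tool's x, y, z in mm, then the turn, a rotation vector about the tool's x, y, z in rad. In form: [[claw, [x, y, z], [wx, wy, wz]], ...]. A call has 1 to 10 rows; each row shifts and turns the commanded pose from where the row before left it, along the tool's axes as they then stand; what a row does not reach is not made up. A row lasts 1/12 s, in which the tool goes at most 41.7 mm and 7.16 degrees, less where a joint would pass 70% of its speed; a pose out of reach is approached as far as the arm can. A call with a gripper value outside its range is refused whole. The fingers move at their own pace and stop on an object; FORCE is the grip in N (left out, the last holds). Time passes only in rows, so rows that do not move let the fingers close. It gives the time, the measured TCP pose, the force, the opening and the grip force at its end, in the units of the state.
- arm.get_obs(): the state, without advancing time (a new reading comes with each control period).
- arm.snapshot(name): name is "scene" or "top"; returns a dict with "color" (384x512x3 uint8, blue, green, red), "fx", "fy", "cx", "cy" (pixels), "cam_to_world" (4x4, takes a point from camera to world coordinates). Camera axes: x right, y up, looking along -z (the intrinsics and any distortion apply to the point x, -y, -z); pixel columns grow to the right and rows downward; lengths in m; the calibration is good to about 2 mm. A picture is of the moment at which its call begins. There is no depth.
- arm.sign_off(): hands the job in; it is judged then, once.
The state is a dict: "time_s": time; "joint_positions": joint angles; "dq": joint speeds; "joint_efforts": joint torques, N m; "eef_pos": TCP position; "tool_rot": TCP orientation; "contact_force": force on the tool from outside, world axes, zero at the start; "moment": the same for the moment, N m; "finger_gap": opening from 0.0 (shut) to 1.0 (fully open); "gripper_force": force on a finger pad.
Only numpy, scipy, OpenCV 4.12 (cv2) and the standard library are available. Lean on these libraries where they do the work, as an engineer would, in place of code of your own. Each camera call takes 0.05 s, during which the arm holds its last target. There are 200 camera calls.

### The job

Clear the blue cutting mat for the next repair: put each of the four things that lie on it into its own holder on the black counter beside it - the pocket meter flat in the rectangular tray, the solder spool standing in the wide round dish, the paste tube upright in the narrow round cup, and the rubber ring over the pin of the ring stand, flat on its plate. Each must rest fully down in its holder, let go; leave the tape roll and the dropper bottle behind the work where they are.

Things in the scene. Friction and masses are not known exactly. Their poses are not given: they have to be found in the camera images.
- meter_mid (a point): Pocket meter, an orange block with a black face and a round knob on top, 62 (x) x 85 (y) mm, its block 26 mm high, knob top 35 mm. Lies flat, face up. Point: centre of the block, 13 mm above its underside. x runs across the short side (grip the 62 mm here), y along the long side, z up. On the mat; 0.14 kg.
- spool_mid (a point): Pale grey solder spool standing on its flange, 52 mm diameter, 35 mm high. Point: its centre, 17.5 mm above its underside. z up; round, so yaw is of no account. On the mat; 0.16 kg.
- tube_mid (a point): Dark grey solder paste tube standing on its black cap, narrow nozzle up: 34 mm diameter at the cap (the lowest part), a little slimmer above, 76 mm high. Point: on its axis, 38 mm above its underside. z up; round. The one on the mat (a like one at the back of the counter is not meant); 0.04 kg.
- seal_mid (a point): Black rubber sealing ring lying flat (stiff), 40 mm outer and 18 mm inner diameter, 9 to 11 mm thick. Point: centre of its hole, 5 mm above its underside. z up; round. Grip it across the outside. On the mat; 10 g.
- meter_tray_floor (a point): Grey rectangular tray for the meter, fixed on the counter, inside 78 (x) x 101 (y) mm, outside 84 x 107 mm, floor 3 mm and rim 9.5 mm above the counter. Point: centre of its floor (its top face). x along the short side, y along the long side. The meter may lie either way round.
- spool_dish_floor (a point): Grey wide round dish for the spool, fixed on the counter, inside diameter 68 mm, outside 75 mm, floor 3 mm and rim 11 mm above the counter. Point: centre of its floor (top face).
- tube_cup_floor (a point): Grey narrow round cup for the tube, fixed on the counter, inside diameter 50 mm, outside 62 mm at the foot, floor 3 mm and rim 21 mm above the counter. Point: centre of its floor (top face).
- ring_stand_floor (a point): Ring stand, fixed on the counter: grey square plate 54 x 54 mm and 4 mm thick with an upright brass pin in its middle, 6 mm thick, pointed, its tip 30 mm above the plate. Point: foot of the pin, on the plate's top face.
- tape_roll: Beige roll of tape lying flat behind the work, 94 mm diameter, 25 mm high, loose; to be left alone. Origin: centre of its underside.
- dropper_bottle: White squeeze bottle with a thin needle tip, behind the mat, 39 mm diameter, 116 mm high, loose; to be left alone. Origin: centre of its underside. The counter's top is z = 0; the cutting mat, on which the four things stand, is 5 mm higher.

How it is judged:
By the outcome, as a careful person would: the job done as asked, in the order asked, and still so for the second after the job is handed in, with the robot touching nothing.
It also fails if it takes over 109 s, if anything falls off the work surface, if the arm or the gripper's body presses on something with over 40 N, if the wrist force passes 120 N, or if a joint passes its speed limit or range.

## Working session

There is one attempt and no reset: what is moved stays moved. The work goes in short steps, Python scripts to look and compute and a shell command to move; the robot and the scene stay as the last step left them, time stands still between calls to the robot, and variables do not carry over. Pictures are saved under pics/ and viewed, at most 14 in all, crops included, and the job is handed in when it is done.

```bash
mkdir -p pics; ls; python3 - <<'E'
from workcell import arm
import cv2
o=arm.get_obs();print(o)
for n in("scene","top"):
    s=arm.snapshot(n);cv2.imwrite(f"pics/{n}0.png",s["color"]);print({k:v for k,v in s.items() if k!="color"})
E
```

```text
pics
{'time_s': 0.0, 'joint_positions': array([-9.12299104e-01,  4.08188437e-02,  8.38170262e-02, -4.65108017e-04,
       -1.61549335e+00, -3.33690382e-01]), 'dq': array([ 0.00041552, -0.00037954,  0.00078514,  0.00190948,  0.00017574,
        0.00105192]), 'joint_efforts': array([-2.03928495e-03, -3.68201029e+01,  3.47411513e+01,  6.93217054e+00,
       -5.28694349e-03,  1.84727361e-05]), 'eef_pos': array([ 0.1914562 , -0.56831838,  0.24427799]), 'tool_rot': array([ 3.13983533e+00, -1.17377518e-04, -2.81676532e+00]), 'contact_force': array([0.24930402, 0.37960634, 0.4507573 ]), 'moment': array([-0.03054412,  0.01217463, -0.04043558]), 'gripper_force': 0.0, 'finger_gap': 1.0028268662222266}
{'fx': 362.9645979115525, 'fy': 362.9645979115525, 'cx': 246.80841244649275, 'cy': 193.0823496037803, 'cam_to_world': array([[ 0.45993378,  0.37858273, -0.80320361, -0.11950457],
       [-0.88793871,  0.20126213, -0.41359206, -0.58980346],
       [ 0.00507566,  0.90342054,  0.42872552,  0.44732484],
       [ 0.        ,  0.        ,  0.        ,  1.        ]])}
{'fx': 412.3734334620895, 'fy': 412.3734334620895, 'cx': 258.0128751912049, 'cy': 190.7941089868456, 'cam_to_world': array([[-0.0011446 ,  0.99900849, -0.04450543,  0.51800535],
       [-0.99992868, -0.00167247, -0.01182552, -0.21375595],
       [-0.01188823,  0.04448872,  0.99893915,  1.09329627],
       [ 0.        ,  0.        ,  0.        ,  1.        ]])}
```

View pics/top0.png

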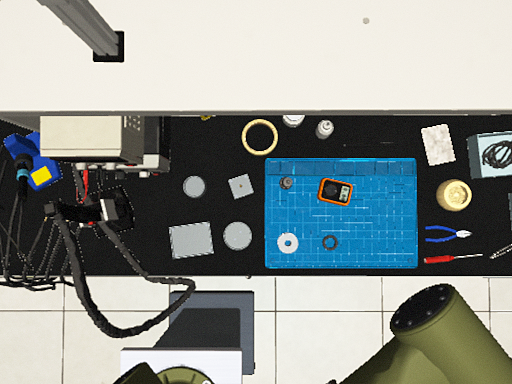

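View pics/scene0.png

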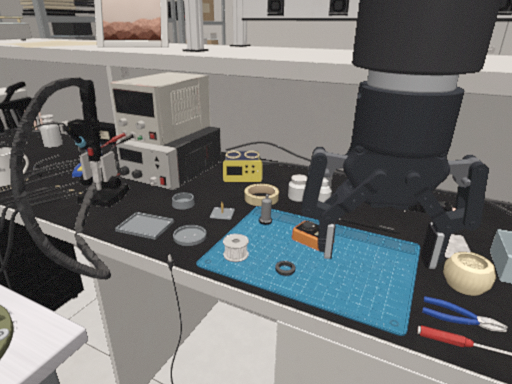

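The top view shows the tube at (286,183), meter (336,190), spool (287,243) and ring (330,242). The holders are the cup (194,186), stand (241,186), tray (191,240) and dish (237,235). The scene view agrees. Next I'll measure them with masks.

```bash
cat > h.py <<'E'
from workcell import arm
import cv2, numpy as np
def cast(s,u,v,z):
    d=np.array([(u-s["cx"])/s["fx"],-(v-s["cy"])/s["fy"],-1.]);T=s["cam_to_world"]
    d=T[:3,:3]@d;p=T[:3,3];return (p+d*(z-p[2])/d[2])
def blob(m,box):
    u0,v0,u1,v1=box;k=np.zeros(m.shape,np.uint8);k[v0:v1,u0:u1]=m[v0:v1,u0:u1]*255
    c,_=cv2.findContours(k,cv2.RETR_EXTERNAL,cv2.CHAIN_APPROX_NONE);return max(c,key=cv2.contourArea)
E
python3 - <<'E'
from h import *
s=arm.snapshot("top");im=s["color"];hsv=cv2.cvtColor(im,cv2.COLOR_BGR2HSV);H,S,V=[hsv[...,i].astype(int) for i in range(3)]
grey=(S<60)&(V>85); notblue=~((H>90)&(H<115)&(S>120)); orange=(H<20)&(S>120)&(V>120)
for n,m,b,z in [("meter",orange,(310,170,365,212),.031),("spool",(S<90)&(V>120),(270,225,305,262),.040),("ring",notblue&(V<90),(315,228,345,257),.010),("tube",notblue,(274,172,298,196),.03),
 ("tray",grey,(160,215,216,262),.0095),("dish",grey,(217,215,258,255),.011),("cup",grey,(178,170,212,204),.021),("stand",grey,(222,168,260,204),.004)]:
    c=blob(m,b);w=np.array([cast(s,u,v,z)[:2] for u,v in c[:,0]],np.float32)*1000
    r=cv2.minAreaRect(w);e=cv2.minEnclosingCircle(w);print(n,np.round(r[0],1),np.round(r[1],1),round(r[2],1),"circ",np.round(e[0],1),round(e[1]*2,1),"px",cv2.boundingRect(c))
cv2.imwrite("pics/c1.png",cv2.resize(im[155:270,160:360],None,fx=4,fy=4,interpolation=cv2.INTER_CUBIC))
E
```

```text
meter [ 563.5 -399.2] [81.4 59.4] 75.8 circ [ 564.5 -399.3] 91.2 px (318, 178, 35, 28)
spool [ 433.3 -276. ] [53.7 50.3] 44.9 circ [ 433.4 -275.4] 54.9 px (277, 232, 21, 22)
ring [ 432.2 -388.6] [36.5 36.4] 90.0 circ [ 431.5 -387.9] 38.8 px (323, 235, 15, 15)
tube [ 586.7 -273.4] [31.  28.5] 89.9 circ [ 586.6 -272.4] 34.0 px (280, 177, 13, 12)
tray [437.8 -24.4] [ 85.  108.8] 8.1 circ [437.5 -24.9] 134.4 px (169, 222, 45, 37)
dish [ 449.3 -145.8] [73.3 70.4] 90.0 circ [ 449.3 -146.3] 75.5 px (223, 222, 29, 28)
cup [578.6 -32.7] [53.8 53.4] 45.1 circ [578.2 -32.6] 57.2 px (183, 176, 22, 22)
stand [ 579.3 -154.5] [54.5 54.5] 18.4 circ [ 579.3 -154.5] 73.5 px (228, 174, 26, 25)
```

View pics/c1.png

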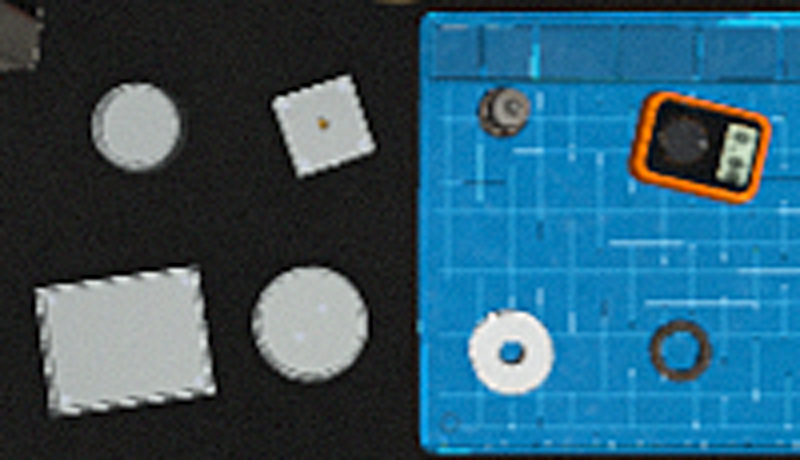

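The measured sizes match the given ones. Next comes a helper that turns a target into tool-axis shifts.

```bash
cat > go.py <<'E'
# usage: go.py x y z [closing line deg]  (mm) -> turn about tool z, then shift in turned tool axes
import sys, numpy as np
from workcell import arm
o=arm.get_obs();a=[float(v) for v in sys.argv[1:]];p=o["eef_pos"]*1000;y=np.degrees(o["tool_rot"][2])
yt=y if len(a)<4 else y+((a[3]+90-y+90)%180-90)
t=np.radians(yt);d=np.array(a[:3])-p
print("t",round(o["time_s"],2),"tcp",p.round(1),"rpy",o["tool_rot"].round(3),"gap",round(o["finger_gap"]*85,1),"gf",round(float(o["gripper_force"]),1),"F",o["contact_force"].round(1),"q1,q6",o["joint_positions"][[0,5]].round(2))
print("wz %.3f"%-np.radians(yt-y),"shift",np.round([d[0]*np.cos(t)+d[1]*np.sin(t),d[0]*np.sin(t)-d[1]*np.cos(t),-d[2]],1))
E
python3 go.py 564 -399 110 -14.2; python3 -c "
from h import *
s=arm.snapshot('top');print(cast(s,324.5,134,.0)*1000, cast(s,241,186,.034)*1000)"
```

```text
t 0.15 tcp [ 191.5 -568.4  244.5] rpy [ 3.14  -0.    -2.817] gap 84.8 gf 0.0 F [0.1 0.  0.6] q1,q6 [-0.91 -0.33]
wz -0.998 shift [-255.6 -319.6  134.5]
[ 717.94000616 -378.20585667    0.        ] [ 577.62593474 -157.43411719   34.        ]
```

```bash
python3 -m handwheel '[[1,[0,0,0],[0,0,-0.125]],[1,[0,0,0],[0,0,-0.125]],[1,[0,0,0],[0,0,-0.125]],[1,[0,0,0],[0,0,-0.125]],[1,[0,0,0],[0,0,-0.125]],[1,[0,0,0],[0,0,-0.125]],[1,[0,0,0],[0,0,-0.125]],[1,[0,0,0],[0,0,-0.123]]]' 40
python3 -m handwheel '[[1,[-20,-25,0],[0,0,0]],[1,[-26,-32,0],[0,0,0]],[1,[-26,-32,0],[0,0,0]],[1,[-26,-32,0],[0,0,0]],[1,[-26,-32,0],[0,0,0]],[1,[-26,-32,0],[0,0,0]],[1,[-26,-32,0],[0,0,0]],[1,[-26,-32,0],[0,0,0]],[1,[-26,-32,0],[0,0,0]],[1,[-27,-38,0],[0,0,0]]]'
python3 -m handwheel '[[1,[0,-6,30],[0,0,0]],[1,[0,0,35],[0,0,0]],[1,[0,0,35],[0,0,0]],[1,[0,0,34],[0,0,0]],[1,[0,0,0],[0,0,0]],[1,[0,0,0],[0,0,0]]]'
python3 go.py 564 -399 110 -14.2; python3 - <<'E'
from h import *
cv2.imwrite("pics/s1.png",arm.snapshot("scene")["color"]);
E
```

```text
time_s: 0.87
eef_pos: [0.1915, -0.5685, 0.245]
tool_rot: [3.141, 0.0, -1.813]
contact_force: [-0.2, -0.3, 0.2]
finger_gap: 0.997
gripper_force: 0.0
time_s: 1.7
eef_pos: [0.5603, -0.4, 0.2454]
tool_rot: [-3.141, 0.0, -1.818]
contact_force: [0.4, -0.9, 0.4]
finger_gap: 1.001
gripper_force: 0.0
time_s: 2.2
eef_pos: [0.5634, -0.4026, 0.1094]
tool_rot: [3.137, 0.0, -1.819]
contact_force: [0.0, -0.2, -0.0]
finger_gap: 1.004
gripper_force: 0.0
t 2.2 tcp [ 563.4 -402.6  109.4] rpy [ 3.137  0.    -1.819] gap 85.3 gf 0.0 F [ 0.  -0.2 -0. ] q1,q6 [-0.33  0.08]
wz -0.000 shift [-3.7  0.3 -0.6]
```

View pics/s1.png

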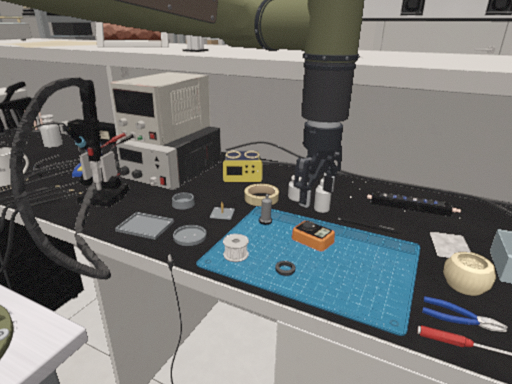

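The gripper hangs over the meter (scene meter at about (313,235)). I'll cross-check a scene ray, then go down and grip.

```bash
python3 -c "
from h import *
s=arm.snapshot('scene')
for n,u,v,z in [('meter',313,235,.018),('spool',236,241,.040),('ring',286,268,.01),('tray',145,225,.006),('dish',190,235,.009)]: print(n,(cast(s,u,v,z)*1000).round())"
python3 -m handwheel '[[1,[-1,0,20],[0,0,0]],[1,[-1,0,20],[0,0,0]],[1,[-1,0,20],[0,0,0]],[1,[0,0,15],[0,0,0]],[1,[0,0,11],[0,0,0]],[1,[0,0,0],[0,0,0]],[1,[0,0,0],[0,0,0]]]'
python3 go.py 564 -399 23 -14.2
```

```text
meter [ 561. -406.   18.]
spool [ 430. -283.   40.]
ring [ 432. -393.   10.]
tray [436. -31.   6.]
dish [ 445. -155.    9.]
time_s: 2.88
eef_pos: [0.566, -0.4006, 0.0272]
tool_rot: [-3.14, -0.001, -1.819]
contact_force: [0.0, 0.2, -0.0]
finger_gap: 0.999
gripper_force: 0.0
t 2.88 tcp [ 566.  -400.6   27.2] rpy [-3.140e+00 -1.000e-03 -1.819e+00] gap 84.9 gf 0.0 F [ 0.   0.2 -0. ] q1,q6 [-0.33  0.08]
wz -0.000 shift [-1.1  2.3  4.2]
```

```bash
python3 -m handwheel '[[1,[0,0,4],[0,0,0]],[1,[0,0,0],[0,0,0]],[0.2,[0,0,0],[0,0,0]],[0.2,[0,0,0],[0,0,0]],[0.2,[0,0,0],[0,0,0]],[0.2,[0,0,0],[0,0,0]],[0.2,[0,0,0],[0,0,0]],[0.2,[0,0,0],[0,0,0]]]' 50
python3 go.py 564 -399 23 -14.2
```

```text
time_s: 3.55
eef_pos: [0.5659, -0.4004, 0.0226]
tool_rot: [-3.14, -0.001, -1.818]
contact_force: [1.3, 0.7, 4.8]
finger_gap: 0.677
gripper_force: 54.2
t 3.55 tcp [ 565.9 -400.4   22.6] rpy [-3.140e+00 -1.000e-03 -1.818e+00] gap 57.6 gf 54.2 F [1.3 0.7 4.8] q1,q6 [-0.33  0.08]
wz 0.000 shift [-0.9  2.2 -0.4]
```

```bash
python3 -m handwheel '[[0.2,[0,0,-10],[0,0,0]],[0.2,[0,0,-20],[0,0,0]],[0.2,[0,0,-30],[0,0,0]],[0.2,[0,0,-30],[0,0,0]],[0.2,[0,0,-20],[0,0,0]],[0.2,[0,0,0],[0,0,-0.1]],[0.2,[0,0,0],[0,0,-0.1]],[0.2,[0,0,0],[0,0,-0.1]],[0.2,[0,0,0],[0,0,-0.089]],[0.2,[0,0,0],[0,0,0]]]' 50
python3 go.py 438 -25 130 8.1
```

```text
time_s: 4.38
eef_pos: [0.5647, -0.3997, 0.1305]
tool_rot: [3.14, 0.001, -1.427]
contact_force: [0.2, 0.6, -1.9]
finger_gap: 0.676
gripper_force: 53.6
t 4.38 tcp [ 564.7 -399.7  130.5] rpy [ 3.140e+00  1.000e-03 -1.427e+00] gap 57.5 gf 53.6 F [ 0.2  0.6 -1.9] q1,q6 [-0.33  0.47]
wz 0.003 shift [-388.9   72.7    0.5]
```

```bash
python3 -m handwheel '[[0.2,[-20,4,0],[0,0,0]],[0.2,[-32,6,0],[0,0,0]],[0.2,[-32,6,0],[0,0,0]],[0.2,[-32,6,0],[0,0,0]],[0.2,[-32,6,0],[0,0,0]],[0.2,[-32,6,0],[0,0,0]],[0.2,[-32,6,0],[0,0,0]],[0.2,[-32,6,0],[0,0,0]],[0.2,[-32,6,0],[0,0,0]],[0.2,[-32,6,0],[0,0,0]]]'
python3 -m handwheel '[[0.2,[-32,6,0],[0,0,0]],[0.2,[-29,6,0],[0,0,0]],[0.2,[-20,3,0],[0,0,0]],[0.2,[0,0,20],[0,0,0]],[0.2,[0,0,30],[0,0,0]],[0.2,[0,0,20],[0,0,0]],[0.2,[0,0,0],[0,0,0]],[0.2,[0,0,0],[0,0,0]],[0.2,[0,0,0],[0,0,0]]]'
python3 go.py 438 -25 60 8.1
python3 - <<'E'
from h import *
im=arm.snapshot("scene")["color"];s=arm.snapshot("top")["color"]
a=cv2.resize(im[160:280,90:240],None,fx=2.6,fy=2.6);b=cv2.resize(s[170:290,130:280],None,fx=2.6,fy=2.6)
cv2.imwrite("pics/p2.png",np.hstack([a,b]))
E
```

```text
time_s: 5.22
eef_pos: [0.4634, -0.102, 0.1311]
tool_rot: [3.141, 0.0, -1.433]
contact_force: [0.8, 0.4, -1.0]
finger_gap: 0.676
gripper_force: 53.6
time_s: 5.97
eef_pos: [0.4391, -0.0253, 0.063]
tool_rot: [-3.14, -0.0, -1.431]
contact_force: [-1.7, 0.0, -0.6]
finger_gap: 0.678
gripper_force: 54.0
t 5.97 tcp [439.1 -25.3  63. ] rpy [-3.14  -0.    -1.431] gap 57.6 gf 54.0 F [-1.7  0.  -0.6] q1,q6 [ 0.41 -0.27]
wz -0.002 shift [-0.4  1.   3. ]
```

View pics/p2.png

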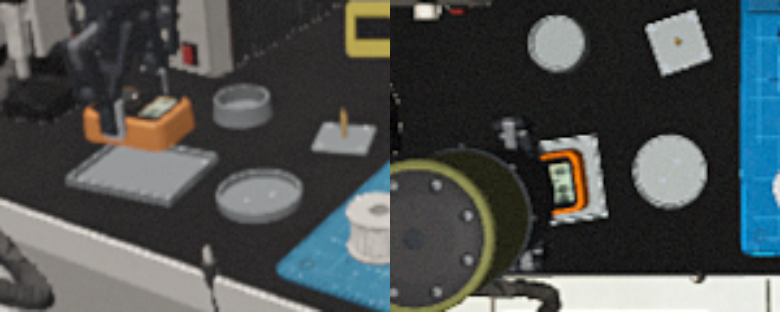

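The meter hangs over the tray and is aligned with it; the top crop shows its edge parallel to the rim, with a margin. Lowering it.

```bash
python3 -m handwheel '[[0.2,[0,0,15],[0,0,0]],[0.2,[0,1,12],[0,0,0]],[0.2,[0,0,8],[0,0,0]],[0.2,[0,0,4],[0,0,0]],[0.2,[0,0,0],[0,0,0]],[0.2,[0,0,0],[0,0,0]],[0.2,[0,0,0],[0,0,0]]]'
python3 go.py 438 -25 20.6 8.1
```

```text
time_s: 6.65
eef_pos: [0.4377, -0.0253, 0.023]
tool_rot: [-3.141, -0.0, -1.43]
contact_force: [0.4, 0.6, -1.1]
finger_gap: 0.678
gripper_force: 54.0
t 6.65 tcp [437.7 -25.3  23. ] rpy [-3.141 -0.    -1.43 ] gap 57.6 gf 54.0 F [ 0.4  0.6 -1.1] q1,q6 [ 0.41 -0.27]
wz -0.000 shift [-0.2 -0.3  2.4]
```

```bash
python3 -m handwheel '[[0.2,[0,0,2],[0,0,0]],[0.2,[0,0,0.5],[0,0,0]],[0.2,[0,0,0],[0,0,0]],[0.2,[0,0,0],[0,0,0]]]'
python3 -m handwheel '[[1,[0,0,0],[0,0,0]],[1,[0,0,0],[0,0,0]],[1,[0,0,0],[0,0,0]],[1,[0,0,0],[0,0,0]],[1,[0,0,-15],[0,0,0]],[1,[0,0,-25],[0,0,0]],[1,[0,0,-35],[0,0,0]],[1,[0,0,-30],[0,0,0]],[1,[0,0,0],[0,0,0]]]'
python3 go.py 433.5 -276 110 90
```

```text
time_s: 6.98
eef_pos: [0.4378, -0.0252, 0.0205]
tool_rot: [-3.14, 0.0, -1.43]
contact_force: [-1.5, 1.6, 3.0]
finger_gap: 0.681
gripper_force: 54.7
time_s: 7.73
eef_pos: [0.4403, -0.0253, 0.1318]
tool_rot: [-3.131, -0.001, -1.43]
contact_force: [1.1, -0.1, 0.0]
finger_gap: 1.004
gripper_force: 0.0
t 7.73 tcp [440.3 -25.3 131.8] rpy [-3.131e+00 -1.000e-03 -1.430e+00] gap 85.3 gf 0.0 F [ 1.1 -0.1  0. ] q1,q6 [ 0.41 -0.27]
wz -1.430 shift [ -6.8 250.7  21.8]
```

```bash
python3 go.py 433.5 -276 110 ; python3 - <<'E'
from h import *
s=arm.snapshot("top")["color"];m=arm.snapshot("scene")["color"]
cv2.imwrite("pics/p3.png",np.hstack([cv2.resize(m[160:280,90:240],None,fx=2.6,fy=2.6),cv2.resize(s[170:290,130:280],None,fx=2.6,fy=2.6)]))
E
```

```text
t 7.73 tcp [440.3 -25.3 131.8] rpy [-3.131e+00 -1.000e-03 -1.430e+00] gap 85.3 gf 0.0 F [ 1.1 -0.1  0. ] q1,q6 [ 0.41 -0.27]
wz -0.000 shift [247.3  42.   21.8]
```

View pics/p3.png

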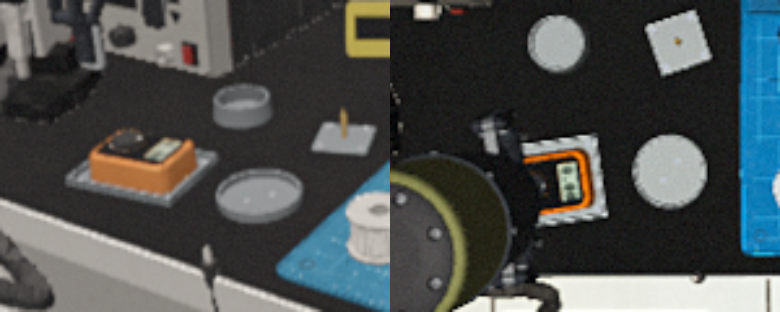

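The meter lies flat inside the tray rim. Next is the spool.

```bash
python3 -m handwheel '[[1,[20,4,0],[0,0,0]],[1,[30,5,0],[0,0,0]],[1,[35,6,0],[0,0,0]],[1,[35,6,0],[0,0,0]],[1,[35,6,0],[0,0,0]],[1,[35,6,0],[0,0,0]],[1,[32,5,0],[0,0,0]],[1,[25,4,0],[0,0,20]],[1,[0,0,20],[0,0,0]],[1,[0,0,0],[0,0,0]]]' 40
python3 -m handwheel '[[1,[0,0,0],[0,0,0]],[1,[0,0,0],[0,0,0]]]'
python3 go.py 433.5 -276 26
```

```text
time_s: 8.67
eef_pos: [0.4278, -0.2759, 0.0995]
tool_rot: [3.134, 0.004, -1.558]
contact_force: [-1.4, 0.3, -1.5]
finger_gap: 1.0
gripper_force: 0.0
time_s: 8.83
eef_pos: [0.4303, -0.2753, 0.1046]
tool_rot: [3.14, 0.0, -1.553]
contact_force: [0.1, -0.2, 0.7]
finger_gap: 1.0
gripper_force: 0.0
t 8.83 tcp [ 430.3 -275.3  104.6] rpy [ 3.14   0.    -1.553] gap 85.0 gf 0.0 F [ 0.1 -0.2  0.7] q1,q6 [-0.17  0.19]
wz -0.000 shift [ 0.7 -3.2 78.6]
```

One row had a typo: 20 in the turn slot, which was clipped to 7°. That's harmless for the round spool. Going down and gripping.

```bash
python3 -m handwheel '[[1,[0,-1,20],[0,0,0]],[1,[1,-2,20],[0,0,0]],[1,[0,0,18],[0,0,0]],[1,[0,0,13],[0,0,0]],[1,[0,0,8],[0,0,0]],[1,[0,0,0],[0,0,0]],[1,[0,0,0],[0,0,0]]]'
python3 go.py 433.5 -276 26
python3 -m handwheel '[[0,[0,0,0],[0,0,0]],[0,[0,0,0],[0,0,0]],[0,[0,0,0],[0,0,0]],[0,[0,0,0],[0,0,0]],[0,[0,0,0],[0,0,0]],[0,[0,0,0],[0,0,0]]]' 40
```

```text
time_s: 9.42
eef_pos: [0.4339, -0.2765, 0.0266]
tool_rot: [-3.141, -0.001, -1.554]
contact_force: [0.5, 0.6, 0.7]
finger_gap: 0.999
gripper_force: 0.0
t 9.42 tcp [ 433.9 -276.5   26.6] rpy [-3.141e+00 -1.000e-03 -1.554e+00] gap 84.9 gf 0.0 F [0.5 0.6 0.7] q1,q6 [-0.18  0.19]
wz -0.000 shift [-0.5  0.4  0.6]
time_s: 9.92
eef_pos: [0.4342, -0.277, 0.0271]
tool_rot: [-3.14, -0.001, -1.555]
contact_force: [0.1, 1.3, 5.8]
finger_gap: 0.591
gripper_force: 42.3
```

```bash
python3 -m handwheel '[[0,[0,0,-10],[0,0,0]],[0,[0,0,-20],[0,0,0]],[0,[0,0,-20],[0,0,0]],[0,[0,0,-10],[0,0,0]],[0,[-20,2,0],[0,0,0]],[0,[-30,4,0],[0,0,0]],[0,[-30,4,0],[0,0,0]],[0,[-30,4,0],[0,0,0]],[0,[-20,3,0],[0,0,0]],[0,[0,0,0],[0,0,0]]]'
python3 -m handwheel '[[0,[0,0,0],[0,0,0]],[0,[0,0,0],[0,0,0]]]'
python3 go.py 449.3 -146 45
python3 - <<'E'
from h import *
s=arm.snapshot("top")["color"];m=arm.snapshot("scene")["color"]
cv2.imwrite("pics/p4.png",np.hstack([cv2.resize(m[160:280,90:240],None,fx=2.6,fy=2.6),cv2.resize(s[170:290,150:300],None,fx=2.6,fy=2.6)]))
E
```

```text
time_s: 10.75
eef_pos: [0.4139, -0.1443, 0.0856]
tool_rot: [-3.141, 0.001, -1.552]
contact_force: [1.0, 1.0, -1.5]
finger_gap: 0.59
gripper_force: 42.0
time_s: 10.92
eef_pos: [0.4143, -0.1471, 0.0857]
tool_rot: [3.141, 0.0, -1.554]
contact_force: [-0.2, -0.0, -1.5]
finger_gap: 0.587
gripper_force: 42.0
t 10.92 tcp [ 414.3 -147.1   85.7] rpy [ 3.141  0.    -1.554] gap 49.9 gf 42.0 F [-0.2 -0.  -1.5] q1,q6 [ 0.12 -0.11]
wz -0.000 shift [ -0.5 -35.   40.7]
```

View pics/p4.png

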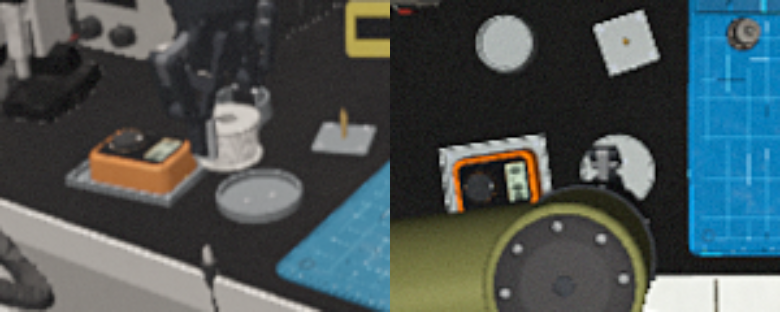

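The spool hangs upright in the gripper. I used the wrong sign on y, so it needs 35 mm along tool -y to the dish.

```bash
python3 -m handwheel '[[0,[0,-15,0],[0,0,0]],[0,[0,-20,0],[0,0,0]],[0,[0,0,15],[0,0,0]],[0,[0,0,20],[0,0,0]],[0,[0,0,14],[0,0,0]],[0,[0,0,8],[0,0,0]],[0,[0,0,0],[0,0,0]],[0,[0,0,0],[0,0,0]]]'
python3 go.py 449.3 -146 24.8
```

```text
time_s: 11.68
eef_pos: [0.4493, -0.147, 0.0289]
tool_rot: [3.141, -0.0, -1.556]
contact_force: [0.1, 0.2, -0.8]
finger_gap: 0.588
gripper_force: 42.1
t 11.68 tcp [ 449.3 -147.    28.9] rpy [ 3.141 -0.    -1.556] gap 50.0 gf 42.1 F [ 0.1  0.2 -0.8] q1,q6 [ 0.11 -0.1 ]
wz -0.000 shift [-1.   0.   4.1]
```

```bash
python3 -m handwheel '[[0,[-1,0,3],[0,0,0]],[0,[0,0,1.2],[0,0,0]],[0,[0,0,0],[0,0,0]],[0,[0,0,0],[0,0,0]]]'
python3 -m handwheel '[[1,[0,0,0],[0,0,0]],[1,[0,0,0],[0,0,0]],[1,[0,0,0],[0,0,0]],[1,[0,0,0],[0,0,0]],[1,[0,0,-15],[0,0,0]],[1,[0,0,-30],[0,0,0]],[1,[0,0,-40],[0,0,0]],[1,[0,0,-30],[0,0,0]],[1,[0,0,0],[0,0,0]],[1,[0,0,0],[0,0,0]]]'
python3 go.py 587 -273 130; python3 - <<'E'
from h import *
t=arm.snapshot("top");s=t["color"];m=arm.snapshot("scene")["color"]
cv2.imwrite("pics/p5.png",np.hstack([cv2.resize(m[160:280,90:240],None,fx=2.6,fy=2.6),cv2.resize(s[170:215,265:310],None,fx=7,fy=7,interpolation=cv2.INTER_CUBIC)[:312,:312]]))
E
```

```text
time_s: 12.02
eef_pos: [0.4496, -0.1454, 0.0251]
tool_rot: [-3.141, 0.0, -1.555]
contact_force: [-0.2, 0.4, -1.7]
finger_gap: 0.591
gripper_force: 42.2
time_s: 12.85
eef_pos: [0.4505, -0.1454, 0.1418]
tool_rot: [-3.137, 0.0, -1.555]
contact_force: [-0.3, -0.1, -0.3]
finger_gap: 1.0
gripper_force: 0.0
t 12.85 tcp [ 450.5 -145.4  141.8] rpy [-3.137  0.    -1.555] gap 85.0 gf 0.0 F [-0.3 -0.1 -0.3] q1,q6 [ 0.12 -0.1 ]
wz -0.000 shift [ 129.8 -134.4   11.8]
```

View pics/p5.png

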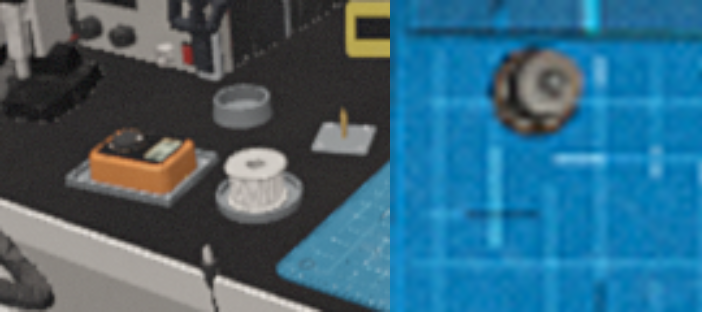

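The spool stands in the dish. In the top view the tube's nozzle is at about (288.3,181.7) and its cap at about (285.5,183.2).

```bash
python3 -c "
from h import *
s=arm.snapshot('top');print(cast(s,287.8,181.3,.08)*1000,cast(s,285.2,182.8,.012)*1000)"
```

```text
[ 586.40872805 -275.07600861   80.        ] [ 587.06681014 -272.35395521   12.        ]
```

```bash
python3 -m handwheel '[[1,[20,-20,0],[0,0,0]],[1,[25,-26,0],[0,0,0]],[1,[25,-26,0],[0,0,0]],[1,[25,-26,0],[0,0,0]],[1,[20,-20,0],[0,0,0]],[1,[15,-16,0],[0,0,0]],[1,[0,0,0],[0,0,0.12]],[1,[0,0,0],[0,0,0.12]],[1,[0,0,0],[0,0,0.12]],[1,[0,0,0],[0,0,0.12]]]' 25
python3 -m handwheel '[[0.6,[0,0,0],[0,0,0.12]],[0.6,[0,0,0],[0,0,0.12]],[0.6,[0,0,0],[0,0,0.12]],[0.6,[0,0,0],[0,0,0.12]],[0.6,[0,0,0],[0,0,0.12]],[0.6,[0,0,0],[0,0,0.12]],[0.6,[0,0,0],[0,0,0.12]],[0.6,[0,0,0],[0,0,0.12]],[0.6,[0,0,0],[0,0,0.12]],[0.6,[0,0,0],[0,0,0]]]'
python3 go.py 587 -273.5 42
```

```text
time_s: 13.83
eef_pos: [0.5847, -0.2733, 0.1372]
tool_rot: [3.138, -0.001, -2.041]
contact_force: [-0.0, 0.0, 0.9]
finger_gap: 1.001
gripper_force: 0.0
time_s: 14.67
eef_pos: [0.5848, -0.2731, 0.1377]
tool_rot: [3.141, -0.003, -3.119]
contact_force: [-0.3, 0.1, -0.5]
finger_gap: 0.803
gripper_force: 0.0
t 14.67 tcp [ 584.8 -273.1  137.7] rpy [ 3.141e+00 -3.000e-03 -3.119e+00] gap 68.2 gf 0.0 F [-0.3  0.1 -0.5] q1,q6 [-0.13 -1.42]
wz -0.000 shift [-2.2 -0.4 95.7]
```

```bash
python3 -m handwheel '[[0.6,[-2,0,20],[0,0,0]],[0.6,[0,0,25],[0,0,0]],[0.6,[0,0,20],[0,0,0]],[0.6,[0,0,18],[0,0,0]],[0.6,[0,0,12],[0,0,0]],[0.6,[0,0,0],[0,0,0]],[0.6,[0,0,0],[0,0,0]]]'
python3 go.py 587 -273.5 42
python3 -m handwheel '[[-0.4,[0,0,0],[0,0,0]],[-0.4,[0,0,0],[0,0,0]],[-0.4,[0,0,0],[0,0,0]],[-0.4,[0,0,0],[0,0,0]],[-0.4,[0,0,0],[0,0,0]],[-0.4,[0,0,0],[0,0,0]],[-0.4,[0,0,0],[0,0,0]]]' 25
```

```text
time_s: 15.25
eef_pos: [0.587, -0.2733, 0.0439]
tool_rot: [3.142, -0.002, -3.113]
contact_force: [0.6, 0.1, 0.4]
finger_gap: 0.801
gripper_force: 0.0
t 15.25 tcp [ 587.  -273.3   43.9] rpy [ 3.142e+00 -2.000e-03 -3.113e+00] gap 68.1 gf 0.0 F [0.6 0.1 0.4] q1,q6 [-0.13 -1.42]
wz -0.000 shift [-0.  -0.2  1.9]
time_s: 15.83
eef_pos: [0.5881, -0.2735, 0.0461]
tool_rot: [-3.141, 0.002, -3.114]
contact_force: [0.0, -0.3, 4.9]
finger_gap: 0.315
gripper_force: 25.1
```

```bash
python3 -m handwheel '[[-0.6,[0,0,-10],[0,0,0]],[-0.6,[0,0,-20],[0,0,0]],[-0.6,[0,0,-30],[0,0,0]],[-0.6,[0,0,-20],[0,0,0]],[-0.6,[0,0,0],[0,0,0]]]'
python3 go.py 578.5 -32.7 126
```

```text
time_s: 16.25
eef_pos: [0.5894, -0.2741, 0.1309]
tool_rot: [-3.139, 0.007, -3.114]
contact_force: [0.7, -0.9, 0.9]
finger_gap: 0.313
gripper_force: 24.6
t 16.25 tcp [ 589.4 -274.1  130.9] rpy [-3.139  0.007 -3.114] gap 26.6 gf 24.6 F [ 0.7 -0.9  0.9] q1,q6 [-0.13 -1.42]
wz -0.000 shift [  4.3 241.6   4.9]
```

```bash
python3 -m handwheel '[[-0.6,[0,20,0],[0,0,0]],[-0.6,[1,30,0],[0,0,0]],[-0.6,[1,30,0],[0,0,0]],[-0.6,[1,30,0],[0,0,0]],[-0.6,[1,30,0],[0,0,0]],[-0.6,[0,30,0],[0,0,0]],[-0.6,[0,30,0],[0,0,0]],[-0.6,[0,25,0],[0,0,0]],[-0.6,[0,16,0],[0,0,0]],[-0.6,[0,0,0],[0,0,0]]]'
python3 -m handwheel '[[-0.6,[0,0,20],[0,0,0]],[-0.6,[0,0,20],[0,0,0]],[-0.6,[0,0,0],[0,0,0]],[-0.6,[0,0,0],[0,0,0]]]'
python3 go.py 578.5 -32.7 42
python3 - <<'E'
from h import *
s=arm.snapshot("top")["color"];m=arm.snapshot("scene")["color"]
cv2.imwrite("pics/p6.png",np.hstack([cv2.resize(m[130:250,110:260],None,fx=2.6,fy=2.6),cv2.resize(s[150:270,150:300],None,fx=2.6,fy=2.6)]))
E
```

```text
time_s: 17.08
eef_pos: [0.5766, -0.0295, 0.1243]
tool_rot: [3.141, -0.001, -3.112]
contact_force: [-0.6, -0.3, -0.4]
finger_gap: 0.312
gripper_force: 24.6
time_s: 17.42
eef_pos: [0.5761, -0.0331, 0.0835]
tool_rot: [-3.141, -0.003, -3.115]
contact_force: [-0.0, 0.7, -0.0]
finger_gap: 0.313
gripper_force: 24.6
t 17.42 tcp [576.1 -33.1  83.5] rpy [-3.141e+00 -3.000e-03 -3.115e+00] gap 26.6 gf 24.6 F [-0.   0.7 -0. ] q1,q6 [ 0.29 -1.83]
wz -0.000 shift [-2.4  0.3 41.5]
```

View pics/p6.png

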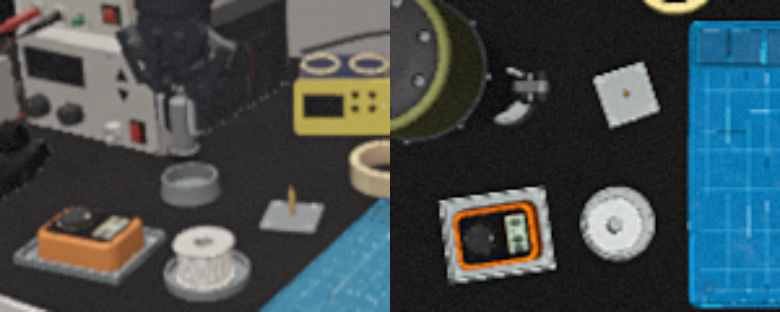

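The tube hangs upright over the cup. Lowering it.

```bash
python3 -m handwheel '[[-0.6,[-2,0,15],[0,0,0]],[-0.6,[0,0,12],[0,0,0]],[-0.6,[0,0,8],[0,0,0]],[-0.6,[0,0,3],[0,0,0]],[-0.6,[0,0,0],[0,0,0]],[-0.6,[0,0,0],[0,0,0]]]'
python3 go.py 578.5 -32.7 42;python3 -m handwheel '[[-0.6,[0,0,1.5],[0,0,0]],[-0.6,[0,0,0],[0,0,0]],[-0.6,[0,0,0],[0,0,0]]]'
```

```text
time_s: 18.02
eef_pos: [0.5791, -0.0325, 0.047]
tool_rot: [-3.141, 0.0, -3.115]
contact_force: [-0.5, 0.0, 0.0]
finger_gap: 0.315
gripper_force: 24.6
t 18.02 tcp [579.1 -32.5  47. ] rpy [-3.141  0.    -3.115] gap 26.7 gf 24.6 F [-0.5  0.   0. ] q1,q6 [ 0.29 -1.83]
wz -0.000 shift [ 0.6 -0.2  5. ]
time_s: 18.27
eef_pos: [0.5791, -0.0323, 0.0455]
tool_rot: [3.141, 0.001, -3.115]
contact_force: [-0.9, 1.0, -0.2]
finger_gap: 0.317
gripper_force: 24.6
```

```bash
python3 -m handwheel '[[-0.6,[0,0,1.5],[0,0,0]],[-0.6,[0,0,0],[0,0,0]],[-0.6,[0,0,0],[0,0,0]]]'; python3 -m handwheel '[[-0.6,[0,0,1],[0,0,0]],[-0.6,[0,0,0],[0,0,0]],[-0.6,[0,0,0],[0,0,0]]]'
```

```text
time_s: 18.52
eef_pos: [0.5792, -0.0323, 0.044]
tool_rot: [3.142, 0.001, -3.115]
contact_force: [-0.3, -0.1, 1.3]
finger_gap: 0.314
gripper_force: 25.0
time_s: 18.77
eef_pos: [0.5795, -0.0324, 0.044]
tool_rot: [-3.141, 0.001, -3.114]
contact_force: [-2.0, 1.0, 6.3]
finger_gap: 0.315
gripper_force: 25.7
```

Contact felt. Releasing, then straight up.

```bash
python3 -m handwheel '[[0,[0,0,0],[0,0,0]],[0.5,[0,0,0],[0,0,0]],[0.5,[0,0,0],[0,0,0]],[0.5,[0,0,0],[0,0,0]],[0.5,[0,0,-15],[0,0,0]],[0.5,[0,0,-25],[0,0,0]],[0.5,[0,0,-35],[0,0,0]],[0.5,[0,0,-20],[0,0,0]],[0.5,[0,0,0],[0,0,0]],[0.5,[0,0,0],[0,0,0]]]'
python3 go.py 432 -388.5 130; python3 - <<'E'
from h import *
t=arm.snapshot("top");s=t["color"];m=arm.snapshot("scene")["color"]
cv2.imwrite("pics/p7.png",np.hstack([cv2.resize(m[130:250,110:260],None,fx=2.6,fy=2.6),cv2.resize(s[215:265,305:355],None,fx=6.24,fy=6.24,interpolation=cv2.INTER_CUBIC)]))
E
```

```text
time_s: 19.6
eef_pos: [0.5797, -0.0322, 0.139]
tool_rot: [3.141, 0.003, -3.115]
contact_force: [0.9, 0.4, -1.5]
finger_gap: 0.749
gripper_force: 0.0
t 19.6 tcp [579.7 -32.2 139. ] rpy [ 3.141e+00  3.000e-03 -3.115e+00] gap 63.7 gf 0.0 F [ 0.9  0.4 -1.5] q1,q6 [ 0.29 -1.83]
wz -0.000 shift [ 157.2 -352.3    9. ]
```

View pics/p7.png

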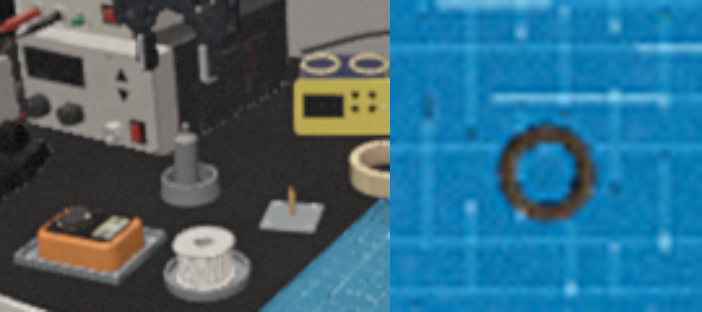

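The tube stands upright in the cup. The ring is at about (329.8,242.2) in the top view, in agreement with the mask. Moving to the ring.

```bash
python3 -m handwheel '[[0.3,[9,-20,0],[0,0,0]],[0.3,[16,-36,0],[0,0,0]],[0.3,[16,-36,0],[0,0,0]],[0.3,[16,-36,0],[0,0,0]],[0.3,[16,-36,0],[0,0,0]],[0.3,[16,-36,0],[0,0,0]],[0.3,[16,-36,0],[0,0,0]],[0.3,[16,-36,0],[0,0,0]],[0.3,[16,-36,0],[0,0,0]],[0.3,[12,-26,0],[0,0,0]]]' 20
python3 -m handwheel '[[0.3,[8,-18,20],[0,0,0]],[0.3,[0,0,30],[0,0,0]],[0.3,[0,0,20],[0,0,0]],[0.3,[0,0,10],[0,0,0]],[0.3,[0,0,0],[0,0,0]],[0.3,[0,0,0],[0,0,0]]]'
python3 go.py 432 -388.5 20; python3 -c "
from h import *
s=arm.snapshot('top');print(cast(s,329.8,242.2,.01)*1000)"
```

```text
time_s: 20.53
eef_pos: [0.4368, -0.3723, 0.1359]
tool_rot: [3.14, -0.002, -3.116]
contact_force: [1.4, 0.7, 0.3]
finger_gap: 0.65
gripper_force: 0.0
time_s: 21.03
eef_pos: [0.4313, -0.3884, 0.0574]
tool_rot: [3.142, -0.001, -3.114]
contact_force: [1.2, -0.2, 0.9]
finger_gap: 0.653
gripper_force: 0.0
t 21.03 tcp [ 431.3 -388.4   57.4] rpy [ 3.142e+00 -1.000e-03 -3.114e+00] gap 55.5 gf 0.0 F [ 1.2 -0.2  0.9] q1,q6 [-0.39 -1.16]
wz -0.000 shift [-0.7 -0.2 37.4]
[ 431.65973734 -388.14630797   10.        ]
```

```bash
python3 -m handwheel '[[0.3,[0,0,15],[0,0,0]],[0.3,[0,0,13],[0,0,0]],[0.3,[0,0,9],[0,0,0]],[0.3,[0,0,0],[0,0,0]],[0.3,[0,0,0],[0,0,0]]]'
python3 go.py 432 -388.5 20
python3 -m handwheel '[[-0.3,[0,0,0],[0,0,0]],[-0.3,[0,0,0],[0,0,0]],[-0.3,[0,0,0],[0,0,0]],[-0.3,[0,0,0],[0,0,0]],[-0.3,[0,0,0],[0,0,0]]]' 20
```

```text
time_s: 21.5
eef_pos: [0.4313, -0.3883, 0.0204]
tool_rot: [3.141, -0.001, -3.114]
contact_force: [0.2, -0.1, 1.2]
finger_gap: 0.651
gripper_force: 0.0
t 21.5 tcp [ 431.3 -388.3   20.4] rpy [ 3.141e+00 -1.000e-03 -3.114e+00] gap 55.3 gf 0.0 F [ 0.2 -0.1  1.2] q1,q6 [-0.39 -1.16]
wz -0.000 shift [-0.7 -0.2  0.4]
time_s: 21.92
eef_pos: [0.432, -0.3888, 0.0217]
tool_rot: [-3.141, 0.001, -3.115]
contact_force: [-0.9, 0.3, 5.2]
finger_gap: 0.436
gripper_force: 20.4
```

```bash
python3 -m handwheel '[[-0.3,[0,0,-10],[0,0,0]],[-0.3,[0,0,-20],[0,0,0]],[-0.3,[0,0,-30],[0,0,0]],[-0.3,[0,0,-20],[0,0,0]],[-0.3,[0,0,0],[0,0,0]]]'
python3 go.py 579 -155 100
python3 - <<'E'
from h import *
s=arm.snapshot("top");hsv=cv2.cvtColor(s["color"],cv2.COLOR_BGR2HSV).astype(int)
y,x=np.nonzero((hsv[170:202,225:258,1]>90)&(hsv[170:202,225:258,2]>80))
w=hsv[170:202,225:258,1][y,x];print(len(x),x+225,y+170,w)
u,v=np.average(x,weights=w)+225,np.average(y,weights=w)+170;print(u,v,cast(s,u,v,.02)*1000)
E
```

```text
time_s: 22.33
eef_pos: [0.4334, -0.39, 0.1067]
tool_rot: [-3.136, 0.006, -3.114]
contact_force: [1.6, -0.5, 0.9]
finger_gap: 0.436
gripper_force: 20.1
t 22.33 tcp [ 433.4 -390.   106.7] rpy [-3.136  0.006 -3.114] gap 37.0 gf 20.1 F [ 1.6 -0.5  0.9] q1,q6 [-0.39 -1.16]
wz -0.000 shift [-152.   231.     6.7]
547 [227 227 230 231 232 233 234 226 227 229 230 231 232 233 235 226 228 229
 230 231 232 233 234 235 236 225 226 228 229 230 231 232 233 234 235 236
 237 238 239 240 241 225 226 227 228 229 230 231 232 233 234 235 236 237
 238 239 240 241 243 244 245 225 226 227 228 229 230 231 232 233 234 235
 236 237 238 239 240 241 242 244 225 226 227 228 229 230 231 232 233 234
 235 236 237 238 239 240 241 242 243 244 245 246 225 226 227 228 229 230
 231 232 233 234 235 236 237 238 239 240 241 242 243 244 245 246 247 249
 251 225 226 227 228 229 230 231 232 233 234 235 236 237 238 239 240 241
 242 243 244 245 246 247 248 249 251 253 225 226 227 228 229 230 231 232
 233 234 235 236 237 238 239 240 241 242 243 244 245 246 247 248 249 250
 252 254 255 256 225 226 227 228 229 230 231 232 233 234 2
[... 5253 characters left out ...]
 108
 114  98 112 109 124 110 112 106 105 109 115 105 111 106 104 108 119 109
 104 114 104 114 107 108 108 101 109 105 104  97 113 112 118 121 107 112
 118 114 127 111 108 108 104 117 100 109 102 113 116 110 114 106 111 108
 106 108 109 109 108 111 124 104 116 110 114 108 105 115 111 108 121 103
 103 114 110 114 115 103 115 119 118 108 123 108 109 100  99 104 105 107
 110 106 106 108 112 114 106 110 100 102 114 110 115 116 117 115 116 121
 108 117 115 107 107 113 111 108 105 116 107 100 104 112 101 108 114 106
 103 108 112 109 105 107 105 112 118 105 116 116 111 113 115 102 110 104
 115 106 112 109 114 110 110]
239.23719890737522 192.85049250889827 [ 560.5406086  -152.10511066   20.        ]
```

The arm link covers the stand, so I'll use the saved first picture.

```bash
python3 - <<'E'
from h import *
s=arm.snapshot("top");im=cv2.imread("pics/top0.png");hsv=cv2.cvtColor(im,cv2.COLOR_BGR2HSV).astype(int)[180:193,235:248]
y,x=np.nonzero((hsv[...,1]>90)&(hsv[...,2]>60));print(len(x));u,v=x.mean()+235,y.mean()+180;print(u,v,cast(s,u,v,.02)*1000)
E
```

```text
4
240.5 185.5 [ 579.72238859 -155.3839634    20.        ]
```

```bash
python3 -m handwheel '[[-0.3,[-13,20,0],[0,0,0]],[-0.3,[-20,30,0],[0,0,0]],[-0.3,[-20,30,0],[0,0,0]],[-0.3,[-20,30,0],[0,0,0]],[-0.3,[-20,30,0],[0,0,0]],[-0.3,[-20,30,0],[0,0,0]],[-0.3,[-20,30,0],[0,0,0]],[-0.3,[-19,31,0],[0,0,0]],[-0.3,[0,0,20],[0,0,0]],[-0.3,[0,0,20],[0,0,0]]]'
python3 -m handwheel '[[-0.3,[0,0,0],[0,0,0]],[-0.3,[0,0,0],[0,0,0]]]'
python3 go.py 578.5 -155 20
python3 - <<'E'
from h import *
m=arm.snapshot("scene")["color"];s=arm.snapshot("top")["color"]
cv2.imwrite("pics/p8.png",np.hstack([cv2.resize(m[165:225,185:260],None,fx=5.2,fy=5.2,interpolation=cv2.INTER_CUBIC),cv2.resize(s[150:210,205:280],None,fx=5.2,fy=5.2,interpolation=cv2.INTER_CUBIC)]))
E
```

```text
time_s: 23.27
eef_pos: [0.5782, -0.1513, 0.0599]
tool_rot: [3.141, 0.001, -3.112]
contact_force: [-1.1, -1.0, -0.3]
finger_gap: 0.436
gripper_force: 20.1
time_s: 23.43
eef_pos: [0.5758, -0.1534, 0.0586]
tool_rot: [3.141, -0.005, -3.115]
contact_force: [-0.8, 0.5, -0.1]
finger_gap: 0.445
gripper_force: 20.2
t 23.43 tcp [ 575.8 -153.4   58.6] rpy [ 3.141 -0.005 -3.115] gap 37.8 gf 20.2 F [-0.8  0.5 -0.1] q1,q6 [ 0.08 -1.62]
wz -0.000 shift [-2.7 -1.6 38.6]
```

View pics/p8.png

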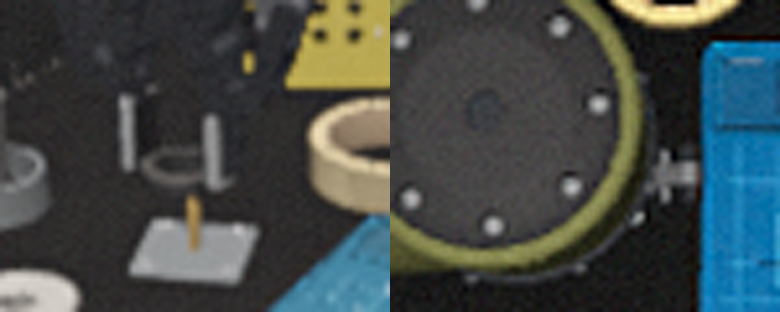

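The ring is held level above the stand. In the scene view its centre is at about (219.4,196.5) and the pin tip at about (221.7,202.5), foot at (222.1,212.1). Casting these gives the relative offset.

```bash
python3 -c "
from h import *
s=arm.snapshot('scene')
for u,v,z in [(219.4,196.5,.048),(221.7,202.5,.034),(222.1,212.1,.004)]:print((cast(s,u,v,z)*1000).round(1))"
```

```text
[ 578.5 -152.9   48. ]
[ 576.1 -160.7   34. ]
[ 580.3 -158.5    4. ]
```

```bash
python3 -m handwheel '[[-0.3,[-2,-4,5],[0,0,0]],[-0.3,[0,0,0],[0,0,0]],[-0.3,[0,0,0],[0,0,0]],[-0.3,[0,0,0],[0,0,0]]]'
python3 go.py 579 -156.5 20
python3 - <<'E'
from h import *
m=arm.snapshot("scene")["color"]
cv2.imwrite("pics/p9.png",cv2.resize(m[180:220,200:250],None,fx=12,fy=12,interpolation=cv2.INTER_CUBIC))
E
```

```text
time_s: 23.92
eef_pos: [0.5793, -0.1577, 0.0558]
tool_rot: [3.142, 0.0, -3.115]
contact_force: [-0.1, 0.3, 0.1]
finger_gap: 0.441
gripper_force: 20.2
t 23.92 tcp [ 579.3 -157.7   55.8] rpy [ 3.142  0.    -3.115] gap 37.5 gf 20.2 F [-0.1  0.3  0.1] q1,q6 [ 0.07 -1.61]
wz -0.000 shift [ 0.3  1.2 35.8]
```

View pics/p9.png

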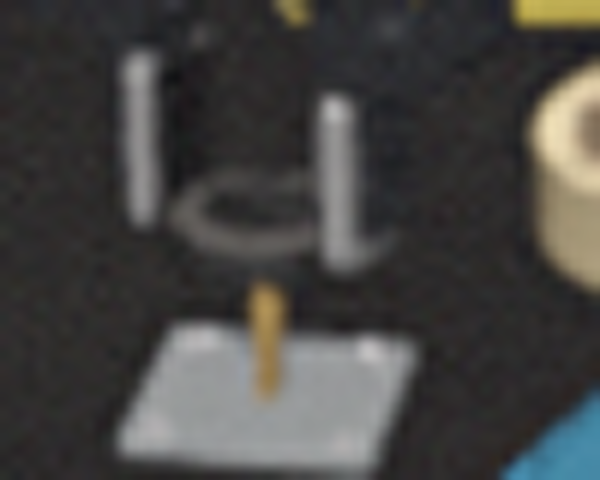

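The ring centre (u≈268) lines up laterally with the pin (u≈268), and the depth agrees within about 2 mm. Going down while watching the force.

```bash
python3 -m handwheel '[[-0.3,[0,0.5,8],[0,0,0]],[-0.3,[0,0,8],[0,0,0]],[-0.3,[0,0,0],[0,0,0]],[-0.3,[0,0,0],[0,0,0]]]'
python3 go.py 579 -156.5 20
python3 - <<'E'
from h import *
m=arm.snapshot("scene")["color"]
cv2.imwrite("pics/p10.png",cv2.resize(m[180:220,200:250],None,fx=12,fy=12,interpolation=cv2.INTER_CUBIC))
E
```

```text
time_s: 24.3
eef_pos: [0.5786, -0.1568, 0.0383]
tool_rot: [3.141, -0.002, -3.115]
contact_force: [-0.5, 0.1, 0.1]
finger_gap: 0.441
gripper_force: 20.2
t 24.3 tcp [ 578.6 -156.8   38.3] rpy [ 3.141e+00 -2.000e-03 -3.115e+00] gap 37.5 gf 20.2 F [-0.5  0.1  0.1] q1,q6 [ 0.07 -1.61]
wz -0.000 shift [-0.4  0.3 18.3]
```

View pics/p10.png

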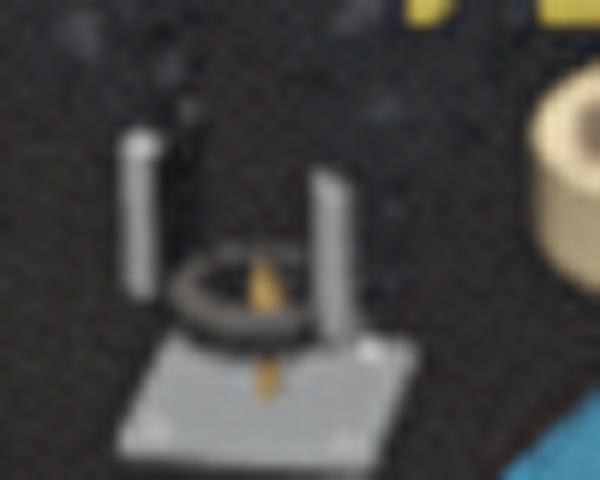

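The pin passes through the ring's hole and the force is near zero. Lowering to the plate.

```bash
python3 -m handwheel '[[-0.3,[0,0,8],[0,0,0]],[-0.3,[0,0,6],[0,0,0]],[-0.3,[0,0,2],[0,0,0]],[-0.3,[0,0,0],[0,0,0]],[-0.3,[0,0,0],[0,0,0]]]'; python3 -m handwheel '[[-0.3,[0,0,1.5],[0,0,0]],[-0.3,[0,0,0],[0,0,0]],[-0.3,[0,0,0],[0,0,0]]]'
```

```text
time_s: 24.77
eef_pos: [0.5792, -0.1569, 0.0234]
tool_rot: [-3.142, -0.001, -3.115]
contact_force: [1.1, 0.1, -0.0]
finger_gap: 0.437
gripper_force: 20.2
time_s: 25.02
eef_pos: [0.5794, -0.1569, 0.0222]
tool_rot: [3.142, 0.0, -3.115]
contact_force: [-0.0, 0.6, 0.1]
finger_gap: 0.437
gripper_force: 20.2
```

```bash
python3 -m handwheel '[[-0.3,[0,0,1.5],[0,0,0]],[-0.3,[0,0,0.5],[0,0,0]],[-0.3,[0,0,0],[0,0,0]],[-0.3,[0,0,0],[0,0,0]]]'
python3 -m handwheel '[[0,[0,0,0],[0,0,0]],[0.4,[0,0,0],[0,0,0]],[0.4,[0,0,0],[0,0,0]],[0.4,[0,0,0],[0,0,0]],[0.4,[0,0,-15],[0,0,0]],[0.4,[0,0,-30],[0,0,0]],[0.4,[0,0,-35],[0,0,0]],[0.4,[0,0,-35],[0,0,0]],[0.4,[30,0,0],[0,0,0]],[0.4,[30,0,0],[0,0,0]]]'
python3 -m handwheel '[[0.4,[30,-20,-10],[0,0,0]],[0.4,[30,-30,0],[0,0,0]],[0.4,[30,-30,0],[0,0,0]],[0.4,[0,-30,0],[0,0,0]],[0.4,[0,-30,0],[0,0,0]],[0.4,[0,-30,0],[0,0,0]],[0.4,[0,0,0],[0,0,0]],[0.4,[0,0,0],[0,0,0]],[0.4,[0,0,0],[0,0,0]]]'
python3 - <<'E'
from h import *
m=arm.snapshot("scene")["color"];s=arm.snapshot("top")["color"]
f=lambda a:cv2.resize(a,None,fx=2.6,fy=2.6,interpolation=cv2.INTER_CUBIC)
cv2.imwrite("pics/p11.png",np.hstack([f(m[130:255,110:260]),f(s[110:235,160:310])]))
E
```

```text
time_s: 25.35
eef_pos: [0.5796, -0.1569, 0.0206]
tool_rot: [-3.141, 0.001, -3.115]
contact_force: [-1.4, 0.9, 3.9]
finger_gap: 0.442
gripper_force: 20.5
time_s: 26.18
eef_pos: [0.5204, -0.1585, 0.1374]
tool_rot: [-3.141, 0.004, -3.115]
contact_force: [-0.7, -0.9, -0.3]
finger_gap: 0.698
gripper_force: 0.0
time_s: 26.93
eef_pos: [0.4348, -0.3297, 0.1447]
tool_rot: [3.141, -0.001, -3.115]
contact_force: [0.6, 0.8, 0.2]
finger_gap: 0.698
gripper_force: 0.0
```

View pics/p11.png

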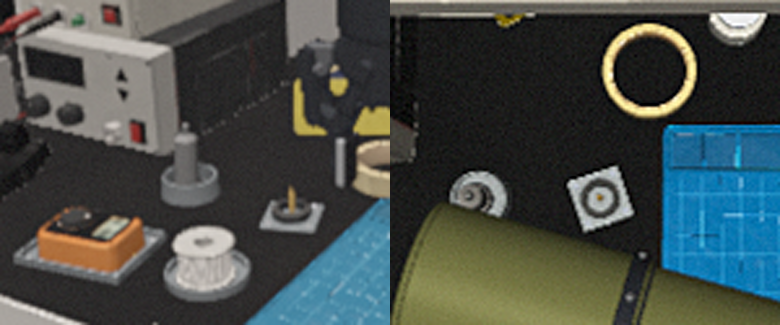

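All four are seated: the ring is flat over the pin, the tube is in the cup, the spool is in the dish and the meter is in the tray. The tape roll hasn't moved. Handing in.

```bash
python3 -c "
from workcell import arm
print(arm.sign_off())"
```

```text
the job is handed in; nothing more can be done
None
```

The job is handed in at about 27 s of the 109 s allowed: meter, spool, tube and ring were each placed in their own holder and released in that order, as the last pictures show, with the tape roll and dropper bottle never touched.

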